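Refill the scent pot and lift its cover for a customer

ROBOT

A 7-joint arm with a two-finger parallel gripper is mounted at the origin on a cart in front of the work surface, level with it; the furniture and walls round the work are solid. World frame = base frame: x ahead of the robot, y to its left, z up, the work surface at z = 0. Lengths are in m, angles in rad, forces in N, time in s.
With the tool pointing down it reaches from about 0.425 to 0.825 m from the base axis. Payload 3.6 kg.
Tool frame: the origin (TCP) lies midway between the tips of the shut fingers; the grasp point (between the pads) lies manip.tcp_to_grasp behind it (manip.tcp_to_grasp is the distance from the TCP to the grasp point, in m); z points along the fingers, y is the line along which they close (so a half turn about z gives the same grasp; the last joint's range is limited). The gripper opens to 85 mm and grips with 20 to 120 N. Pads are 22 mm wide; open, the fingers measure 114 mm over their backs; the gripper's body (76 mm by 85 mm) begins 54 mm behind the grasp point. The pads swing forward as they close: fully open they stand 13 mm farther back than shut.
Start: joints at [-1.308, 0.615, -0.013, 1.423, 0.008, 1.103, -0.04], TCP at [0.185, 0.623, 0.231] pointing down, gripper open.
Joint ranges: [-3.12, 3.12], [-0.3, 2.06], [-1.34, 1.32], [0.26, 2.42], [-1.36, 4.5], [0.01, 1.98], [-2.84, 2.84]. Speed limits (rad/s): [2.79, 2.79, 3.14, 3.14, 3.14, 3.14, 3.14].

INTERFACE

Orientations are given as [roll, pitch, yaw] about the fixed x, y, z axes, in that order (R = Rz(yaw) Ry(pitch) Rx(roll)).
In Python, from rig import manip gives the robot as it stands.
- The arm moves only by the shell command python3 -m inch 'ROWS' [FORCE]. ROWS is JSON, a list of rows, each a list of 3 entries, a list of its own where there are three numbers: the shift along the world's x, y, z in mm, then the turn about the world's z in rad, then the closure, from 0 (fully open) to 1 (shut). A call has 1 to 8 rows; each row shifts and turns the commanded pose from where the row before left it; what a row does not reach is not made up. A row lasts 1/10 s, in which the tool goes at most 50 mm and 8.59 degrees, less where a joint would pass 70% of its speed; a pose out of reach is approached as far as the arm can. A call is refused whole if a number of a shift passes 50 or a number of a turn 0.15, either way. A call with a gripper value outside its range is refused whole. The fingers move at their own pace and stop on an object; FORCE is the grip in N (left out, the last holds). Time passes only in rows, so rows that do not move let the fingers close. It gives the time, the measured TCP pose, the force, the opening and the grip force at its end, in the units of the state.
- manip.read_state(): the state, without advancing time (a new reading comes with each control period).
- manip.capture(name): name is "scene" or "top" or "wrist"; returns a dict with "color" (384x512x3 uint8, red, green, blue), "camera_matrix" (3x3 intrinsics, pixels), "view" (4x4, takes a point from world to camera coordinates); the wrist camera has in their place "hand_eye" (4x4, takes a point from camera to tool coordinates, whose origin is the TCP and whose axes are the flange's). Camera axes: x right, y up, looking along -z (the intrinsics and any distortion apply to the point x, -y, -z); pixel columns grow to the right and rows downward; lengths in m; the calibration is good to about 2 mm. A picture is of the moment at which its call begins: read the wrist's pose just before it. There is no depth.
- manip.close_job(): hands the job in; it is judged then, once.
The state is a dict: "clock": time; "joints": joint angles; "joint_vel": joint speeds; "joint_torque": joint torques, N m; "tcp_pos": TCP position; "orientation": TCP orientation; "force": force on the tool from outside, world axes, zero at the start; "torque": the same for the moment, N m; "width": opening from 0.0 (shut) to 1.0 (fully open); "finger_force": force on a finger pad.
Only numpy, scipy, OpenCV 4.12 (cv2) and the standard library are available. Lean on these libraries where they do the work, as an engineer would, in place of code of your own. Each camera call takes 0.05 s, during which the arm holds its last target. There are 200 camera calls.

TASK

Refill the scent pot for a customer to smell: with the scoop that lies in the wooden trough (never with the fingers), scoop up the terracotta scent balls and tip at least three of them into the open jar, then lay the scoop back in the trough, so that every ball ends in the jar or the trough. Next pick up the two nested lids together by the knob of the inner lid, lower them as one onto the jar until the inner lid sits flat in the mouth, and let go. Then take the outer lid by its rim and lift it straight off alone, leaving the pierced inner lid seated as it is, and finish while still holding the outer lid level and still in the gripper, above the jar and clear of the knob; keep the jar upright where it stands and leave the other goods alone.

Things in the scene. Friction and masses are not known exactly. Their poses are not given: they have to be found in the camera images.
- trough: Plain open wooden trough, fixed to the table: 62 (x) by 186 (y) by 26 mm high, walls and floor 6 mm thick (inside 50 by 174 mm, floor 6 mm above the table). Origin: centre of its underside; own y axis along its length. The scoop lies in its +y half, the balls in its -y half, at least 13 mm in front of the scoop.
- scoop: Steel scoop, wooden handle, 100 g. Origin: middle of the bowl's underside. Bowl 45 mm wide (x), 59 long (y), 24 high, 2 mm sheet, open towards its own -y; the handle rises at 45 degrees to +y. Starts loose and level on the trough floor, in line with the trough (1 mm, 0.03 rad), mouth to the balls. Balls roll out of it when the mouth is tipped down 20 degrees and stay in when it is tipped up.
- scoop_handle (a point): Grip point in the middle of the scoop's handle: 59 mm behind (+y) and 49 mm above the scoop's origin. The wooden handle is 16 mm wide along the scoop's x axis (the fingers close along that), 18 mm thick, and runs from 34 mm behind, 24 mm above the origin to 84 mm behind, 74 mm above.
- scoop_lip (a point): Middle of the scoop's front lip, a thin edge at its mouth that slides along the trough floor: 29.5 mm towards -y from the scoop's origin, 1 mm above its underside. Pushed along the floor up to the trough's -y end wall it slides under the balls (a few newtons; should they jam, drawing back a little and pushing again frees them).
- jar: White glazed round jar, loose, about 0.55 kg, empty and open: 84 mm high, body 76 mm across up to about 58 mm height, shoulder up to 67 mm, above it a straight neck 56 mm across with a mouth 50 mm across. Inside floor 5 mm above its underside. Origin: centre of its underside; z up.
- jar_mouth (a point): Centre of the jar's mouth, level with the rim, 84 mm above the jar's origin.
- inner_lid: Pierced brass inner lid with knob, 140 g. Origin: centre of its underside. A plug 46 mm across, 10 mm deep (lowest 4 mm tapered to 41 mm), fits the jar's mouth with 2 mm play all round; above it a flange 58 mm across, 3 mm thick, rests on the jar's rim (origin then 74 mm above the jar's origin). Starts standing on its plug on the table with the outer lid over it.
- knob (a point): Grip point on the inner lid's wooden knob, on its axis, 38 mm above the inner lid's origin. The knob is 18 mm across and reaches from 24 to 48 mm above that origin, on a stem 15 mm across; it stands 31 mm above the outer lid's top.
- outer_lid: Turned wooden outer lid, 50 g: a cap 66 mm across, 14 mm high, open below, with a 24 mm hole in its 4 mm top through which the knob stands. Origin: centre of its underside. Lies loose on the inner lid's flange, origin 3 mm above the inner lid's, and comes along when the knob is lifted. On the jar its origin is 77 mm above the jar's, its skirt 7 mm down round the neck with 2.5 mm play.
- outer_rim (a point): Centre of the outer lid at mid height of its rim, 8 mm above the outer lid's origin and 6 mm below its top: grip the rim there, across 66 mm. Lifted straight up it passes the knob and leaves the inner lid behind.
- ball_0: Smooth terracotta scent ball (one of five), 18 mm across, about 10 g. Origin: its centre. Starts on the trough floor in the trough's -y half; rolls.
- ball_1: Smooth terracotta scent ball (one of five), 18 mm across, about 10 g. Origin: its centre. Starts on the trough floor in the trough's -y half; rolls.
- ball_2: Smooth terracotta scent ball (one of five), 18 mm across, about 10 g. Origin: its centre. Starts on the trough floor in the trough's -y half; rolls.
- ball_3: Smooth terracotta scent ball (one of five), 18 mm across, about 10 g. Origin: its centre. Starts on the trough floor in the trough's -y half; rolls.
- ball_4: Smooth terracotta scent ball (one of five), 18 mm across, about 10 g. Origin: its centre. Starts on the trough floor in the trough's -y half; rolls.
- candle_tin_0: Bystander: small round candle tin, 50 mm across, 28 mm high, to the left of the jewel box. Origin: centre of its underside. To be left alone.
- candle_tin_1: Bystander: small round candle tin, 50 mm across, 28 mm high, to the right of the jewel box. Origin: centre of its underside. To be left alone.
- gift_box_1: Bystander: small lidded card box, 57 by 63 by 22 mm, in front of the trunk at the left. Origin: centre of its underside. To be left alone.
Things that resemble listed ones, but are neither listed nor needed, are in the scene too. Several things have the shape of the outer_lid; the one meant has the colours described above.

How it is judged:
By the outcome, as a careful person would: the job done as asked, in the order asked, and still so for the second after the job is handed in, while the arm keeps its last pose, push and grip.
It also fails if it takes over 72 s, if anything falls off the work surface, if the arm or the gripper's body presses on something with over 40 N, if the wrist force passes 120 N, or if a joint passes its speed limit or range.

## Working session

There is one attempt and no reset: what is moved stays moved. The work goes in short steps, Python scripts to look and compute and a shell command to move; the robot and the scene stay as the last step left them, time stands still between calls to the robot, and variables do not carry over. Pictures are saved under pics/ and viewed, at most 10 in all, crops included, and the job is handed in when it is done.

```bash
mkdir -p pics; ls; python3 - <<'E'
from rig import manip
import cv2,numpy as np
print(manip.tcp_to_grasp, manip.read_state())
ims=[]
for n in("scene","top"):
    c=manip.capture(n); np.savez(f"{n}.npz",**{k:v for k,v in c.items()}); print(n,c["camera_matrix"],c["view"],[k for k in c])
    cv2.imwrite(f"pics/{n}0.png",cv2.resize(c["color"][:,:,::-1],(800,600),interpolation=cv2.INTER_CUBIC))
E
```

```text
pics
0.0187 {'clock': 0.0, 'joints': array([-1.3084989 ,  0.6159091 , -0.01262617,  1.42490451,  0.00810132,
        1.10338251, -0.04039746]), 'joint_vel': array([-0.00085276, -0.001297  ,  0.00011299, -0.00064261,  0.00158322,
       -0.00208919, -0.00121175]), 'joint_torque': array([ 1.20614277e-04, -4.69216883e+01,  2.59133466e-01, -1.71033704e+01,
        9.92575369e-03,  9.39490157e-03,  5.84826395e-06]), 'tcp_pos': array([0.18488917, 0.62235568, 0.23014281]), 'orientation': array([-3.13903950e+00,  3.21082274e-05,  2.85287297e+00]), 'force': array([ 0.04723827,  0.75582123, -0.05932585]), 'torque': array([ 0.02650008, -0.01627956, -0.01127944]), 'finger_force': 0.0, 'width': 1.0032029483892677}
scene [[450.52830588   0.         253.41885422]
 [  0.         450.52830588 193.68372274]
 [  0.           0.           1.        ]] [[ 0.85486891 -0.51882266 -0.00471011 -0.37478875]
 [ 0.28395225  0.46023428  0.8411632  -0.27492908]
 [-0.43424677 -0.72042172  0.54076084 -0.79467654]
 [ 0.          0.          0.          1.        ]] ['color', 'camera_matrix', 'view']
top [[496.82762366   0.         249.4998793 ]
 [  0.         496.82762366 192.85590655]
 [  0.           0.           1.        ]] [[ 0.10107418 -0.9948744   0.00299063  0.06896336]
 [ 0.97267799  0.09944974  0.20977912 -0.50945228]
 [-0.20900129 -0.01829433  0.97774423 -1.10438509]
 [ 0.          0.          0.          1.        ]] ['color', 'camera_matrix', 'view']
```

View pics/top0.png

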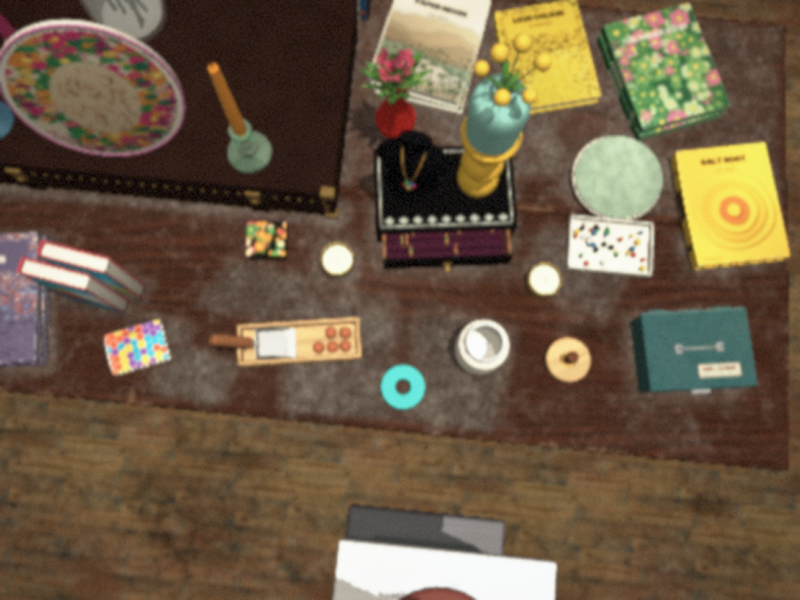

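View pics/scene0.png

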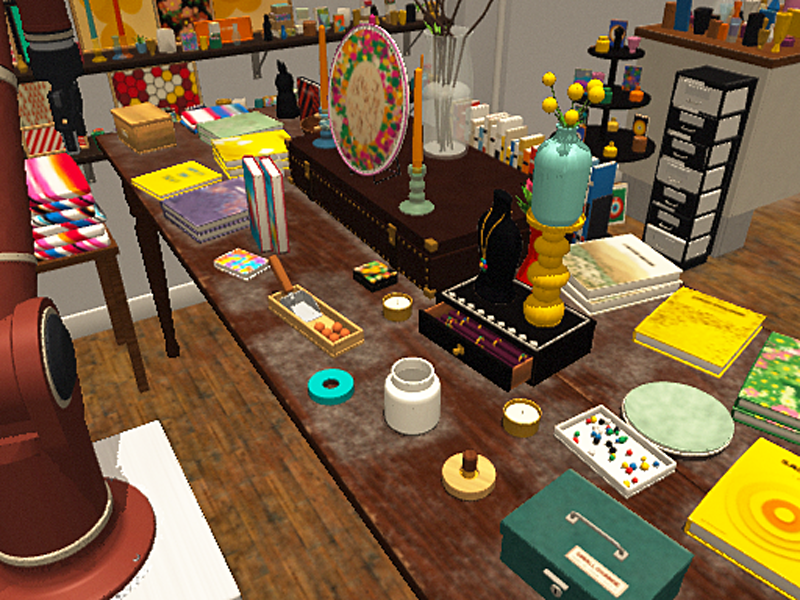

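The top view shows the trough at about (300,341), with the scoop handle to its left at (230,340) and the balls at (333,340). The jar mouth is at (483,346). Two things have the outer lid's shape: the pale wooden cap with the brown knob standing through it at (570,358), and the turquoise ring at (403,387). The wooden one fits the description (turned wood, knob through its hole), so the turquoise ring is a decoy. I'll confirm that in an enlarged crop and triangulate.

```bash
cat > h.py <<'E'
import numpy as np,cv2
def load(n): return dict(np.load(f"{n}.npz"))
def ray(c,uv,s=1/1.5625):
    u=np.array([uv[0]*s,uv[1]*s,1.]);d=np.linalg.inv(c["camera_matrix"])@u
    d=np.array([d[0],-d[1],-d[2]]);R=c["view"][:3,:3];o=-R.T@c["view"][:3,3];return o,R.T@d/np.linalg.norm(d)
def atz(c,uv,z):
    o,d=ray(c,uv);return o+d*(z-o[2])/d[2]
def tri(pairs):
    A=np.zeros((3,3));b=np.zeros(3)
    for c,uv in pairs:
        o,d=ray(c,uv);P=np.eye(3)-np.outer(d,d);A+=P;b+=P@o
    X=np.linalg.solve(A,b);return X,[float(np.linalg.norm((np.eye(3)-np.outer(d,d))@(X-o))) for o,d in[ray(c,uv) for c,uv in pairs]]
def proj(c,X):
    p=c["view"][:3,:3]@np.asarray(X)+c["view"][:3,3];q=c["camera_matrix"]@np.array([p[0],-p[1],-p[2]]);return q[:2]/q[2]
E
python3 - <<'E'
from h import *
np.set_printoptions(precision=4,suppress=True)
t,s=load("top"),load("scene")
for n,a,b in[("jarmouth",(483,342),(413,372)),("knobtop",(571,356),(470,454)),("lidtop",(569,359),(468,471)),("handle_end",(211,340),(275,258)),("tr-corner near-right",(361,361),(361,350))]:
    X,r=tri([(t,a),(s,b)]);print(n,X,np.round(r,4))
for n,a in[("TL",(236,323)),("TR",(360,318)),("BR",(361,359)),("BL",(238,366))]: print(n,atz(t,a,.026))
c=np.vstack([cv2.resize(s["color"][140:235,165:365],(800,380),interpolation=3)[:, :],])
d=cv2.resize(s["color"][225:325,185:345][:, :],(352,220),interpolation=3)
e=cv2.resize(t["color"][195:265,145:385],(754,220),interpolation=3)
f=np.zeros((600,800,3),np.uint8);f[:380]=c;f[380:,:352]=d;f[380:,352:]=e[:,-448:]
cv2.imwrite("pics/c1.png",f[:,:,::-1])
E
```

```text
jarmouth [ 0.4505 -0.021   0.0764] [0.0017 0.0017]
knobtop [ 0.4479 -0.1561  0.0426] [0.0009 0.0009]
lidtop [ 0.4461 -0.1585  0.0171] [0.0002 0.0002]
handle_end [0.4167 0.3708 0.0731] [0.0046 0.0046]
tr-corner near-right [0.4354 0.1459 0.0083] [0.0248 0.0248]
TL [0.4486 0.3498 0.026 ]
TR [0.4754 0.1633 0.026 ]
BR [0.4131 0.155  0.026 ]
BL [0.3838 0.3375 0.026 ]
```

View pics/c1.png

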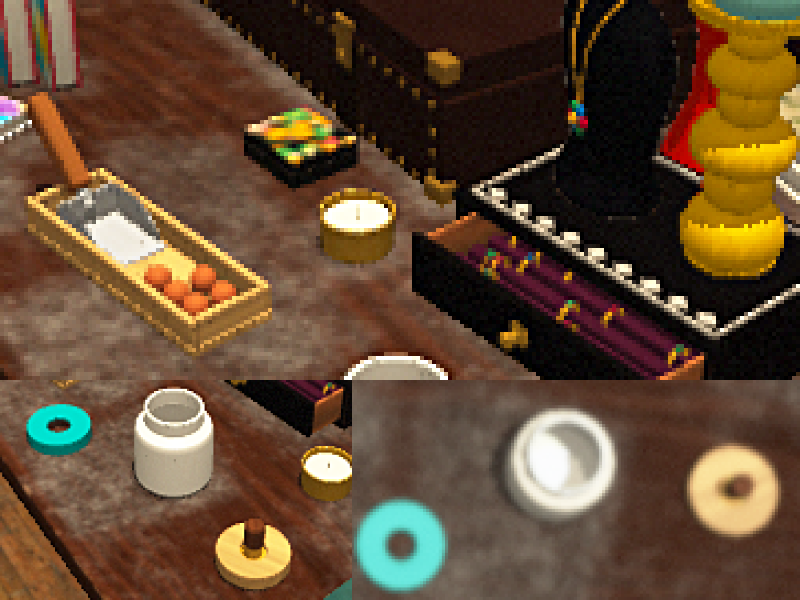

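The crop confirms it: the wooden cap with the knob standing through it at crop (253,553) is the outer lid on the inner lid, and the turquoise ring at (60,430) is a bare decoy. The trough centre is about (0.430, 0.2515) with yaw 0.151. I'll approach above the scoop handle.

```bash
python3 -m inch '[[[29,-34,-5],-0.142,0.3],[[29,-34,-5],-0.142,0.3],[[29,-34,-5],-0.142,0.3],[[29,-34,-5],-0.142,0.3],[[29,-34,-5],-0.142,0.3],[[28,-34,-5],-0.141,0.3],[[28,-34,-5],-0.141,0.3],[[28,-34,-5],-0.14,0.3]]' 60; python3 -m inch '[[[0,0,0],0,0.5],[[0,0,0],0,0.5]]'
cat >> h.py <<'E'
from scipy.spatial.transform import Rotation as Ro
def wrist(name):
    from rig import manip
    s=manip.read_state();c=manip.capture("wrist")
    T=np.eye(4);T[:3,:3]=Ro.from_euler("xyz",s["orientation"]).as_matrix();T[:3,3]=s["tcp_pos"]
    c["view"]=np.linalg.inv(T@c["hand_eye"]);np.savez(name+".npz",**c)
    cv2.imwrite(f"pics/{name}.png",cv2.resize(c["color"][:,:,::-1],(800,600),interpolation=2));return c
E
python3 -c "
from h import *
wrist('w1')"
```

```text
clock: 0.9
tcp_pos: [0.4147, 0.3495, 0.1909]
orientation: [-3.141, 0.0, 1.715]
force: [0.4, 0.9, 0.2]
width: 0.704
finger_force: 0.0
clock: 1.1
tcp_pos: [0.4145, 0.3499, 0.1909]
orientation: [-3.141, 0.001, 1.718]
force: [-0.2, 0.2, 0.2]
width: 0.501
finger_force: 0.0
```

View pics/w1.png

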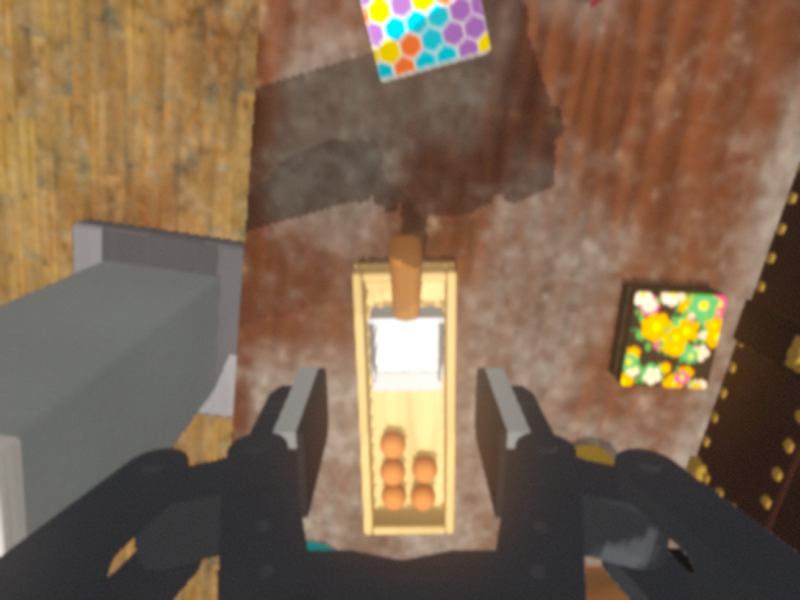

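Wrist view: trough corners at (354,264), (457,262), (364,534) and (455,533). The scoop lip is at (406,389), the handle runs from (405,237) to (405,318), and the balls are at (393,443) to (423,497).

```bash
python3 - <<'E'
from h import *
np.set_printoptions(precision=4,suppress=True)
w,t=load("w1"),load("top")
C=[atz(w,p,.026)[:2] for p in[(354,264),(457,262),(364,534),(455,533)]]
print(np.array(C));a=(C[0]+C[1])/2;b=(C[2]+C[3])/2;print("ctr",(a+b)/2,"len",np.linalg.norm(a-b),"yaw",np.arctan2(-(a-b)[0],(a-b)[1]))
for n,p,z in[("lip",(406,389),.007),("rear",(406,309),.030),("hend",(405,237),.086),("hbase",(405,318),.030)]:print(n,atz(w,p,z))
for z in (.075,.08,.085): print(atz(t,(209,340),z))
print(tri([(w,(405,240)),(t,(210,340))]))
E
```

```text
[[0.3869 0.3456]
 [0.4462 0.3556]
 [0.4167 0.1581]
 [0.4782 0.1681]]
ctr [0.432  0.2569] len 0.19006167137535313 yaw 0.1634800111814287
lip [0.4305 0.2611 0.007 ]
rear [0.4208 0.324  0.03  ]
hend [0.412  0.3769 0.086 ]
hbase [0.4211 0.3184 0.03  ]
[0.4117 0.3746 0.075 ]
[0.411  0.3733 0.08  ]
[0.4104 0.3721 0.085 ]
(array([0.4123, 0.3733, 0.074 ]), [0.00030261350683003847, 0.0003026135068300314])
```

```bash
python3 -m inch '[[[2,-3,-40],0.01,0.5],[[0,0,-40],0,0.55],[[0,0,-40],0,0.6],[[0,0,-31],0,0.6],[[0,0,0],0,1],[[0,0,0],0,1],[[0,0,0],0,1],[[0,0,0],0,1]]' 60; python3 -m inch '[[[0,0,0],0,1],[[0,0,0],0,1]]' 20; python3 -m inch '[[[0,0,0],0,0.82],[[0,0,0],0,0.82]]'
```

```text
clock: 1.95
tcp_pos: [0.4167, 0.3492, 0.0421]
orientation: [3.139, -0.002, 1.732]
force: [-0.3, -0.8, -0.9]
width: 0.176
finger_force: 59.3
clock: 2.15
tcp_pos: [0.4163, 0.3484, 0.0412]
orientation: [3.14, -0.001, 1.731]
force: [0.2, -1.0, -0.8]
width: 0.179
finger_force: 59.3
clock: 2.35
tcp_pos: [0.4161, 0.3481, 0.0405]
orientation: [3.142, -0.0, 1.731]
force: [-0.2, 0.1, -1.2]
width: 0.181
finger_force: 36.2
```

```bash
python3 -m inch '[[[0,0,0],0,0.82],[[0,0,0],0,0.82]]' 20;python3 -m inch '[[[0,0,0],0,0.8],[[0,0,0],0,0.8]]' 20; python3 -m inch '[[[0,0,0],0,1],[[0,0,0],0,1]]' 20;
```

```text
clock: 2.55
tcp_pos: [0.4161, 0.3481, 0.0403]
orientation: [-3.141, -0.0, 1.731]
force: [-0.4, -0.0, -1.1]
width: 0.187
finger_force: 36.2
clock: 2.75
tcp_pos: [0.4162, 0.3481, 0.0404]
orientation: [3.141, -0.0, 1.731]
force: [-0.2, 1.1, 0.4]
width: 0.199
finger_force: 0.0
clock: 2.95
tcp_pos: [0.4162, 0.3481, 0.0404]
orientation: [3.141, -0.0, 1.731]
force: [-0.5, 0.1, 1.3]
width: 0.182
finger_force: 21.6
```

```bash
python3 -m inch '[[[0,0,-1],0,1],[[1.6,-9.9,0],0,1],[[1.6,-9.9,0],0,1],[[1.6,-9.9,0],0,1],[[1.6,-9.9,0],0,1],[[1.4,-8.9,0],0,1],[[1.4,-8.9,0],0,1],[[0,0,0],0,1]]' 80; python3 -m inch '[[[1,-6,0],0,1],[[1,-6,0],0,1],[[1,-6,0],0,1],[[0.8,-5,0],0,1],[[0.8,-5,0],0,1],[[0,0,0],0,1]]'
python3 -c "
from h import *
wrist('w2')"
```

```text
clock: 3.75
tcp_pos: [0.4266, 0.2916, 0.0405]
orientation: [3.138, -0.003, 1.73]
force: [-0.3, 1.1, 6.0]
width: 0.173
finger_force: 78.5
clock: 4.35
tcp_pos: [0.431, 0.2653, 0.0406]
orientation: [3.138, -0.004, 1.732]
force: [-0.5, 2.8, 6.1]
width: 0.173
finger_force: 78.7
```

View pics/w2.png

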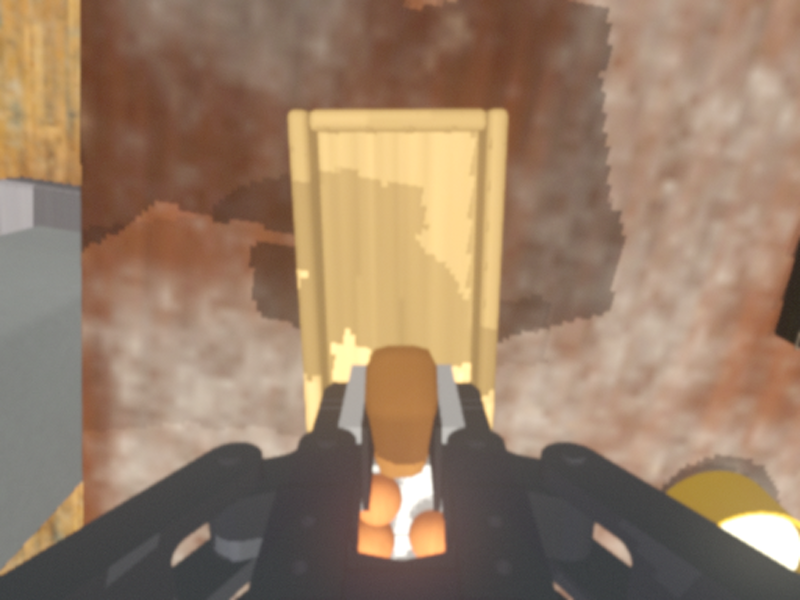

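The wrist view shows three balls already in the bowl at (378,500), (375,540) and (428,533). I'll push on to the end wall.

```bash
python3 -m inch '[[[0.6,-4,0],0,1],[[0.6,-4,0],0,1],[[0.3,-2,0],0,1],[[0,0,0],0,1]]'; python3 - <<'E'
from h import *
from rig import manip
ims=[]
for n in("scene","top"):
    c=manip.capture(n)
    np.savez(n+"2.npz",**c)
    p=proj(c,[.446,.17,.03]).astype(int);im=c["color"][p[1]-35:p[1]+40,p[0]-50:p[0]+50]
    ims.append(cv2.resize(im,(400,300),interpolation=2))
cv2.imwrite("pics/c2.png",np.hstack(ims)[:,:,::-1])
E
```

```text
clock: 4.8
tcp_pos: [0.4325, 0.2557, 0.0406]
orientation: [3.138, -0.004, 1.732]
force: [0.1, 3.6, 6.4]
width: 0.172
finger_force: 78.8
```

View pics/c2.png

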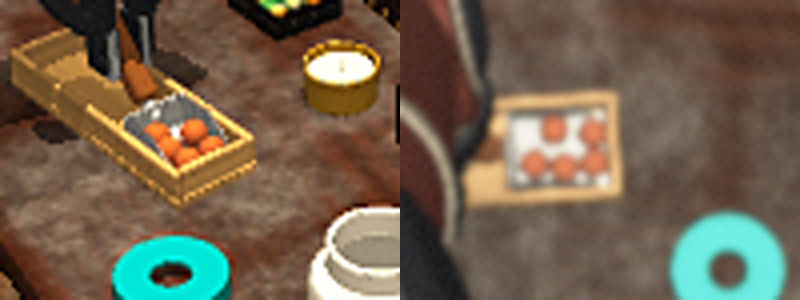

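All five balls are in the bowl and the lip is at the end wall. Next I'll tip the mouth up by pivoting the scoop on its rear edge inside the trough, since the wrist itself cannot tilt.

```bash
python3 -m inch '[[[0,0,0],0,1],[[-0.5,3.2,-2.0],0,1],[[-0.5,3.0,-2.2],0,1],[[-0.5,2.9,-2.4],0,1],[[-0.4,2.7,-2.6],0,1],[[0,0,0],0,1],[[0,0,0],0,1]]' 25; python3 - <<'E'
from h import *
from rig import manip
c=manip.capture("scene");np.savez("s3.npz",**c)
p=proj(c,[.446,.17,.03]).astype(int);im=c["color"][p[1]-45:p[1]+30,p[0]-50:p[0]+50]
cv2.imwrite("pics/c3.png",cv2.resize(im,(600,450),interpolation=2)[:,:,::-1])
print(manip.read_state()["torque"])
E
```

```text
clock: 5.6
tcp_pos: [0.431, 0.2659, 0.0322]
orientation: [3.138, -0.002, 1.731]
force: [-1.6, 1.3, 14.2]
width: 0.176
finger_force: 79.7
[-0.33270171  0.21935123 -0.04046061]
```

View pics/c3.png

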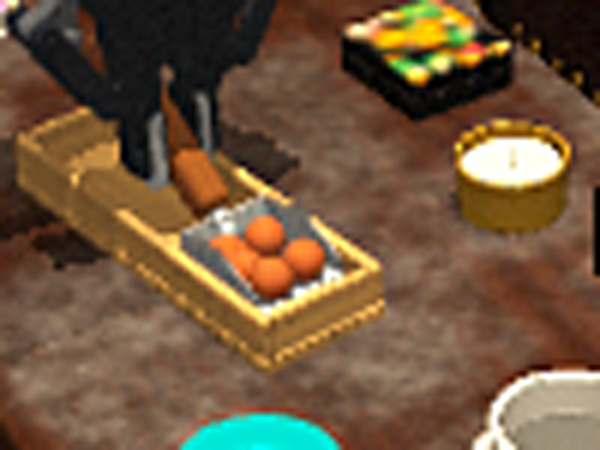

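The mouth is tipped up about 13° with the balls at the back of the bowl. I'll clamp harder, lift, and carry towards the jar, and fit the jar and lid poses from both fixed views meanwhile.

```bash
python3 -m inch '[[[0,0,0],0,1],[[0,0,1],0,1],[[-0.2,1,4],0,1],[[-0.2,1,8],0,1],[[0,0,12],0,1],[[0,0,18],0,1],[[0,0,22],0,1],[[0,0,22],0,1]]' 110; python3 -m inch '[[[0,0,22],0,1],[[0,0,18],0,1],[[0,-3,8],0,1],[[0,-6,0],0,1],[[0,-10,0],0,1],[[0,-14,0],0,1],[[0,-14,0],0,1],[[0,-14,0],0,1]]'
python3 - <<'E'
from h import *
from scipy.optimize import minimize
def circ(x,y,z,r): 
    a=np.linspace(0,2*np.pi,40);return [[x+r*np.cos(q),y+r*np.sin(q),z] for q in a]
def mask(img,name):
    h=cv2.cvtColor(img,cv2.COLOR_RGB2HSV).astype(int);H,S,V=h[...,0],h[...,1],h[...,2]
    return (S<60)&(V>110) if name=="jar" else (H>10)&(H<26)&(S>60)&(V>150)
models={"jar":([.4505,-.021],[[(0.002,.038),(.058,.038)],[(.067,.028),(.084,.028)]],45),"lid":([.446,-.1585],[[(.003,.033),(.017,.033)]],22)}
for n,(x0,parts,_) in models.items():
    cams=[load("scene"),load("top")];M=[]
    for c in cams:
        p=proj(c,[*x0,.04 if n=="jar" else .015]).astype(int);m=np.zeros((384,512),np.uint8);w=45 if n=="jar" else 30
        m[p[1]-w:p[1]+w,p[0]-w:p[0]+w]=mask(c["color"],n)[p[1]-w:p[1]+w,p[0]-w:p[0]+w]
        k,l,s,_=cv2.connectedComponentsWithStats(m);i=1+np.argmax(s[1:,4]);m=(l==i).astype(np.uint8)
        cs,_=cv2.findContours(m,0,2);m[:]=0;cv2.drawContours(m,cs,-1,1,-1);M.append(m)
    def cost(v,only=None):
        t=0
        for i,(c,m) in enumerate(zip(cams,M)):
            if only is not None and i!=only: continue
            r=np.zeros((384*4,512*4),np.uint8)
            for q in parts:
                P=np.array([proj(c,X) for z,rr in q for X in circ(*v,z,rr)])*4+2
                cv2.fillConvexPoly(r,cv2.convexHull(P.astype(np.int32)),1)
            if len(parts)>1:
                P=np.array([proj(c,X) for z,rr in[(.058,.038),(.067,.028)] for X in circ(*v,z,rr)])*4+2
                cv2.fillConvexPoly(r,cv2.convexHull(P.astype(np.int32)),1)
            r=cv2.resize(r.astype(np.float32),(512,384),interpolation=cv2.INTER_AREA);t+=np.abs(r-m).sum()/m.sum()
        return t
    for o in(None,0,1):
        r=minimize(cost,x0,args=(o,),method="Nelder-Mead",options=dict(initial_simplex=np.array(x0)+np.array([[0,0],[.006,0],[0,.006]]),xatol=2e-4,fatol=1e-4))
        print(n,o,r.x.round(4),round(r.fun,3))
E
```

```text
clock: 6.45
tcp_pos: [0.4287, 0.2662, 0.1183]
orientation: [-3.141, 0.0, 1.731]
force: [0.7, 0.0, -2.3]
width: 0.163
finger_force: 107.5
clock: 7.25
tcp_pos: [0.4288, 0.2033, 0.1645]
orientation: [-3.14, 0.001, 1.729]
force: [-0.0, -0.5, -2.0]
width: 0.168
finger_force: 107.6
jar None [ 0.4504 -0.0243] 0.134
jar 0 [ 0.4507 -0.0214] 0.074
jar 1 [ 0.4505 -0.0244] 0.041
lid None [ 0.4476 -0.1575] 0.655
lid 0 [ 0.4486 -0.1557] 0.609
lid 1 [ 0.4476 -0.1581] 0.045
```

```bash
python3 -m inch '[[[1,-14,0],0,1],[[1,-14,0],0,1],[[1,-14,0],0,1],[[1,-14,0],0,1],[[1,-14,0],0,1],[[1,-14,0],0,1],[[1,-14,0],0,1],[[1,-14,0],0,1]]'; python3 -m inch '[[[0,-11,-1],0,1],[[0,-8,-4],0,1],[[0,-4,-4],0,1],[[0,0,-3],0,1],[[0,0,0],0,1]]'
cat > balls.py <<'E'
from h import *
from rig import manip
import sys
def m(c):
    h=cv2.cvtColor(c["color"],cv2.COLOR_RGB2HSV).astype(int);H,S,V=h[...,0],h[...,1],h[...,2]
    return (((H<11)|(H>176))&(S>135)&(V>120))
s=manip.read_state();cs={n:manip.capture(n) for n in("scene","top")}
ce={}
for n,c in cs.items():
    p=proj(c,[s["tcp_pos"][0]+.01,s["tcp_pos"][1]-.075,.11]).astype(int);M=np.zeros((384,512),bool);w=45
    sl=np.s_[p[1]-w:p[1]+w,p[0]-w:p[0]+w];M[sl]=m(c)[sl];ys,xs=np.nonzero(M)
    ce[n]=(xs.mean()*1.5625,ys.mean()*1.5625) if len(xs) else None;print(n,len(xs),ce[n])
    np.savez("last_"+n+".npz",**c)
if all(ce.values()): print(tri([(cs[n],ce[n]) for n in cs]))
print(s["torque"].round(3),s["force"].round(2),s["tcp_pos"].round(4),s["finger_force"])
E
python3 balls.py
python3 - <<'E'
from h import *
a,b=load("last_scene")["color"],load("last_top")["color"]
c=load("last_scene");p=proj(c,[.445,.01,.11]).astype(int);q=proj(load("last_top"),[.445,.01,.11]).astype(int)
f=lambda i,p:cv2.resize(i[p[1]-45:p[1]+45,p[0]-40:p[0]+40],(400,450),interpolation=2)
cv2.imwrite("pics/c4.png",np.hstack([f(a,p),f(b,q)])[:,:,::-1])
E
```

```text
clock: 8.05
tcp_pos: [0.4372, 0.0923, 0.1651]
orientation: [3.142, -0.0, 1.731]
force: [0.0, -0.3, -1.0]
width: 0.17
finger_force: 107.6
clock: 8.55
tcp_pos: [0.4367, 0.0709, 0.1525]
orientation: [-3.14, -0.0, 1.732]
force: [0.0, 0.8, -1.8]
width: 0.167
finger_force: 107.6
scene 102 (np.float64(407.56740196078425), np.float64(328.64583333333337))
top 173 (np.float64(458.45375722543355), np.float64(282.9660404624277))
(array([0.50376335, 0.03295478, 0.10381857]), [0.023150901821394818, 0.023150901821394797])
[ 0.048 -0.005  0.01 ] [ 0.04  0.78 -1.77] [0.4367 0.0709 0.1525] 107.57817149162292
```

View pics/c4.png

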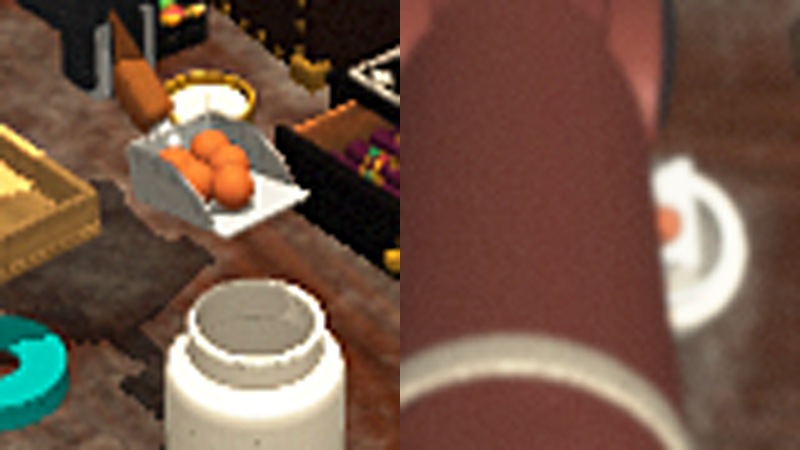

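The left half (scene) shows all five balls at the back of the mouth-up bowl, with lip corners at (215,235) and (310,193), above the jar mouth at (258,320). I'll get the lip's offset from the TCP and a numeric tilt measure.

```bash
cat > tilt.py <<'E'
from h import *
from rig import manip
def run():
    s=manip.read_state();c=manip.capture("scene");T=s["tcp_pos"];u=np.array([-.156,.988,0]);n=np.array([.988,.156,0])
    def pl(uv):
        o,d=ray(c,uv,1);X=o+d*((T-o)@n)/(d@n);return np.round(1000*np.array([(X-T)@u,X[2]-T[2]]),1)
    h=cv2.cvtColor(c["color"],cv2.COLOR_RGB2HSV).astype(int);H,S,V=h[...,0],h[...,1],h[...,2]
    p=proj(c,T+[.01,-.07,-.035]).astype(int);w=30;K=np.zeros((384,512),np.uint8);sl=np.s_[p[1]-w:p[1]+w,p[0]-w:p[0]+w]
    for nm,M in(("ball",(H<14)&(S>150)&(V>130)),("steel",(S<35)&(V>190))):
        K[:]=0;K[sl]=M[sl];k,l,st,ce=cv2.connectedComponentsWithStats(K)
        for i in np.argsort(-st[1:,4])[:4]+1:
            if st[i,4]>8: print(nm,st[i],pl(ce[i]))
    print(T.round(4),s["torque"].round(3),s["force"].round(2),round(s["finger_force"],1),round(s["width"],4));return c,pl
if __name__=="__main__": run()
E
python3 - <<'E'
from tilt import *
c,pl=run()
p=proj(load("last_scene"),[.445,.01,.11]).astype(int)
g=lambda x,y:(p[0]-40+x/5,p[1]-45+y/5)
for q in[(262,214),(215,235),(310,193),(140,75)]:print(g(*q),pl(g(*q)))
print("jar mouth",pl(g(258,320)))
E
```

```text
ball [245 199  19  14 149] [-67.   -8.8]
ball [238 187  10   9  55] [-24.7   7. ]
ball [272 193  12   7  21] [-128.9   44.4]
steel [255 207  19  13  79] [-93.6 -13.3]
steel [251 230  30  17  75] [-111.9  -72.5]
steel [248 190  14   8  63] [-62.1  20.1]
steel [247 240   5   7  20] [ -42.5 -123.2]
[0.437  0.0711 0.1529] [ 0.082  0.054 -0.004] [ 0.25  0.05 -1.18] 107.6 0.1675
(np.float64(265.4), np.float64(215.8)) [-97.1 -17.7]
(np.float64(256.0), np.float64(220.0)) [-68.1 -44.1]
(np.float64(275.0), np.float64(211.6)) [-124.7    7.2]
(np.float64(241.0), np.float64(188.0)) [-20.4  11.4]
jar mouth [-95.4 -72.4]
```

```bash
python3 -m inch '[[[0.5,-3,1],0,1],[[1,-6,1],0,1],[[0.5,-4,0],0,1],[[0,0,0],0,1],[[0,0,0],0,0.83],[[0,0,0],0,0.83]]' 60; python3 tilt.py; python3 -m inch '[[[0,0,0],0,0.825],[[0,0,0],0,0.825]]'; python3 tilt.py
```

```text
clock: 9.3
tcp_pos: [0.439, 0.0576, 0.1551]
orientation: [-3.141, -0.0, 1.731]
force: [-0.0, -0.3, -1.7]
width: 0.171
finger_force: 75.0
ball [249 201  20  14 153] [-66.8  -8. ]
ball [241 189  11   9  57] [-24.    6.5]
ball [272 193  12   7  21] [-115.3   42.4]
steel [259 210  20  12  86] [-91.8 -15.1]
steel [251 234  30  15  80] [-100.9  -77.4]
steel [250 190  12   9  59] [-54.1  19.6]
steel [247 240   7   9  32] [ -30.8 -127.9]
[0.439  0.0576 0.1551] [ 0.045  0.024 -0.044] [-0.03 -0.35 -1.73] 75.0 0.1715
clock: 9.55
tcp_pos: [0.4391, 0.0576, 0.1551]
orientation: [-3.142, -0.0, 1.731]
force: [-0.8, -0.4, -0.7]
width: 0.18
finger_force: 53.6
ball [249 201  20  14 155] [-66.7  -8. ]
ball [241 189  11   9  58] [-24.4   6.4]
ball [272 193  12   7  22] [-115.2   42.1]
steel [259 210  20  12  86] [-92.1 -14.8]
steel [251 234  30  15  81] [-100.8  -77.6]
steel [250 190  12   9  59] [-54.   19.5]
steel [247 240   7   9  32] [ -30.8 -127.9]
[0.4391 0.0576 0.1551] [ 0.105 -0.016  0.041] [-0.8  -0.39 -0.74] 53.6 0.1805
```

```bash
python3 -m inch '[[[0,0,0],0,0.818],[[0,0,0],0,0.818]]'; python3 tilt.py|grep -v steel; python3 -m inch '[[[0,0,0],0,0.816],[[0,0,0],0,0.816]]' |grep finger; python3 tilt.py|grep -v steel
```

```text
clock: 9.8
tcp_pos: [0.4391, 0.0575, 0.1551]
orientation: [-3.141, -0.0, 1.731]
force: [-0.1, 0.0, -0.9]
width: 0.184
finger_force: 23.2
ball [250 201  19  13 155] [-67.3  -7.6]
ball [241 189  11   9  59] [-24.1   6.4]
ball [272 193  12   7  23] [-115.8   42.8]
[0.4391 0.0575 0.1551] [ 0.057  0.013 -0.068] [-0.14  0.03 -0.94] 23.2 0.1838
finger_force: 14.5
ball [250 201  19  13 152] [-67.3  -7.7]
ball [241 189  11   9  57] [-24.3   6.6]
ball [272 193  12   7  20] [-115.    42.1]
[0.4391 0.0575 0.1551] [0.065 0.07  0.005] [-0.52 -0.15 -0.73] 14.5 0.1804
```

```bash
python3 -m inch '[[[0,0,0],0,0.8145]]' |grep finger; python3 tilt.py
```

```text
finger_force: 7.9
ball [250 201  19  13 151] [-67.2  -7.5]
ball [241 189  11   9  57] [-24.3   6.6]
ball [272 193  12   7  23] [-115.5   42.6]
steel [258 210  21  12  86] [-92.1 -14.7]
steel [251 234  30  15  80] [-100.8  -77.5]
steel [250 190  12   9  60] [-53.8  19.6]
steel [247 240   7   9  32] [ -30.6 -127.9]
[0.4391 0.0574 0.1551] [ 0.064 -0.009 -0.024] [ 0.06 -0.05 -0.69] 7.9 0.1827
```

```bash
python3 -m inch '[[[0,0,0],0,0.8140]]' |grep finger; python3 tilt.py|grep -v steel;python3 -m inch '[[[0,0,0],0,0.8137]]' |grep finger; python3 tilt.py|grep -v steel
```

```text
finger_force: 5.8
ball [249 201  20  14 159] [-66.1  -9. ]
ball [241 189  11   9  57] [-23.6   6.1]
ball [272 193  12   7  21] [-116.    43.3]
[0.4391 0.0575 0.1551] [ 0.028  0.009 -0.051] [-0.5  -0.32 -1.39] 5.8 0.1876
finger_force: 4.7
ball [247 203  19  17 184] [-58.3 -22.2]
ball [241 189  10  11  65] [-20.1   2.3]
ball [272 193  12   7  21] [-115.1   42.3]
[0.4391 0.0574 0.1551] [ 0.066 -0.014 -0.023] [-0.   -0.38 -1.19] 4.7 0.1856
```

```bash
python3 -m inch '[[[0,0,0],0,0.815]]' |grep finger; python3 tilt.py
```

```text
finger_force: 5.8
ball [244 210  18  17 166] [-43.4 -48.3]
ball [240 191   7  10  45] [-12.5  -6.7]
ball [256 228   9   7  45] [-66.5 -68. ]
ball [272 193  12   7  23] [-115.6   42.6]
steel [251 229  30  20  96] [-99.1 -73.5]
steel [246 190  16   7  83] [-47.4  16.1]
steel [247 241   7   8  32] [ -30.9 -128.2]
steel [242 209  10   6  26] [-25.3 -40.3]
[0.439  0.0575 0.1551] [ 0.173 -0.033  0.032] [ 1.05  0.54 -0.81] 5.8 0.1913
```

```bash
python3 -m inch '[[[0,0,0],0,0.822],[[0,0,0],0,0.822]]' ; python3 tilt.py; python3 - <<'E'
from h import *
from rig import manip
ims=[]
for n in("scene","top"):
    c=manip.capture(n);p=proj(c,[.448,.0,.09]).astype(int);ims.append(cv2.resize(c["color"][p[1]-45:p[1]+45,p[0]-40:p[0]+40],(400,450),interpolation=2))
cv2.imwrite("pics/c5.png",np.hstack(ims)[:,:,::-1])
E
```

```text
clock: 10.9
tcp_pos: [0.4392, 0.0574, 0.1552]
orientation: [3.141, 0.0, 1.731]
force: [-0.2, -0.2, -2.0]
width: 0.188
finger_force: 22.9
ball [240 192   7   9  42] [-12.7  -7.5]
ball [272 193  12   7  22] [-114.9   42. ]
steel [242 209  39  40 390] [-56.9 -60.1]
steel [246 190  16   7  84] [-47.2  16. ]
steel [247 241   7   8  32] [ -30.6 -128.4]
[0.4392 0.0574 0.1552] [-0.027  0.038 -0.013] [-0.18 -0.23 -2.03] 22.9 0.1882
```

```bash
python3 -m inch '[[[0,0,0],0,1],[[0,3,10],0,1],[[0,10,25],0,1],[[-2,25,25],0,1],[[-3,38,0],0,1],[[-3,40,0],0,1],[[-3,40,0],0,1],[[-3,40,0],0,1]]' 50; python3 -m inch '[[[-3,35,0],0,1],[[-3,25,0],0,1],[[-1,14,0],0,1],[[0,7,0],0,1],[[0,0,0],0,1]]'; python3 - <<'E'
from h import *
from rig import manip
ims=[]
for n,q,s in(("scene",[.44,.03,.05],(75,75)),("top",[.45,-.0,.06],(60,60))):
    c=manip.capture(n);np.savez("p_"+n+".npz",**c);p=proj(c,q).astype(int);ims.append(cv2.resize(c["color"][p[1]-s[0]:p[1]+s[0],p[0]-s[1]:p[0]+s[1]],(400,400),interpolation=2))
cv2.imwrite("pics/c5.png",np.hstack(ims)[:,:,::-1])
E
```

```text
clock: 11.85
tcp_pos: [0.4248, 0.2553, 0.2161]
orientation: [3.14, -0.001, 1.731]
force: [0.9, -0.1, -1.5]
width: 0.179
finger_force: 49.0
clock: 12.35
tcp_pos: [0.4183, 0.3344, 0.2152]
orientation: [3.141, 0.0, 1.731]
force: [-0.2, -0.2, -1.2]
width: 0.185
finger_force: 49.0
```

View pics/c5.png

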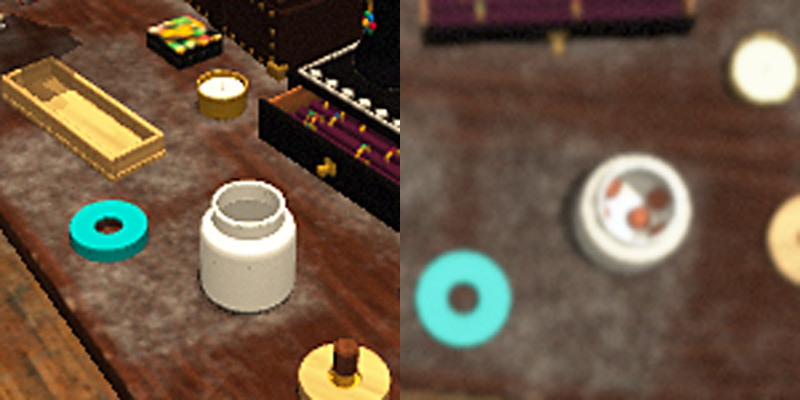

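The top half shows terracotta balls inside the jar at (612,188), (638,218) and (657,198). None lie on the table or in the trough. Now I'll lay the scoop back.

```bash
python3 -m inch '[[[0,0,-35],0,1],[[0,0,-40],0,1],[[0,0,-30],0,1],[[0,0,-20],0,1],[[0,0,-8],0,0.82],[[0,0,0],0,0.82]]'; python3 -m inch '[[[0,0,-6],0,0.82],[[0,0,-6],0,0.82],[[0,0,-6],0,0.82],[[0,0,-6],0,0.82],[[0,0,-6],0,0.82],[[0,0,-5],0,0.82],[[0,0,-3],0,0.82],[[0,0,0],0,0.82]]'; python3 - <<'E'
from h import *
from tilt import run
run()
# stray ball-coloured pixels new versus the first pictures
from rig import manip
for n in("scene","top"):
    a=load(n)["color"];b=manip.capture(n)["color"];f=lambda i:(lambda h:(((h[...,0]<11)|(h[...,0]>176))&(h[...,1]>140)&(h[...,2]>110)))(cv2.cvtColor(i,cv2.COLOR_RGB2HSV))
    K=(f(b)&~cv2.dilate(f(a).astype(np.uint8),np.ones((3,3))).astype(bool)).astype(np.uint8)
    k,l,st,ce=cv2.connectedComponentsWithStats(K);print(n,[(x.round().astype(int).tolist(),int(s[4])) for x,s in zip(ce[1:],st[1:]) if s[4]>6])
E
```

```text
clock: 13.05
tcp_pos: [0.4182, 0.3329, 0.0816]
orientation: [-3.14, 0.002, 1.729]
force: [0.4, -0.3, -0.5]
width: 0.176
finger_force: 35.3
clock: 13.85
tcp_pos: [0.4203, 0.3397, 0.047]
orientation: [3.133, -0.008, 1.734]
force: [-0.4, 4.0, 5.8]
width: 0.177
finger_force: 30.9
ball [182 178   6   7  32] [-16.3  -0.3]
steel [188 192  19  14 153] [-64.4 -31.8]
[0.4203 0.3397 0.047 ] [0.558 0.014 0.047] [-0.41  4.01  5.82] 30.9 0.177
scene [([34, 21], 1881), ([3, 23], 10), ([168, 44], 30), ([17, 107], 2721), ([18, 68], 9), ([11, 182], 264), ([29, 199], 15), ([216, 298], 7), ([245, 333], 7), ([305, 367], 8)]
top [([130, 174], 15), ([126, 177], 10), ([89, 193], 12), ([316, 217], 10), ([310, 223], 16), ([101, 244], 16), ([95, 250], 47), ([101, 257], 51), ([77, 267], 38), ([90, 268], 93), ([72, 278], 125), ([65, 272], 8), ([90, 275], 10), ([55, 290], 154), ([75, 286], 27), ([38, 286], 8), ([103, 310], 533), ([36, 289], 8), ([112, 294], 26), ([118, 290], 8), ([38, 304], 185), ([63, 295], 9), ([144, 305], 7), ([142, 310], 8), ([145, 311], 9), ([150, 313], 15), ([142, 314], 8), ([113, 314], 7), ([147, 319], 17), ([156, 319], 7), ([134, 319], 7), ([132, 328], 52), ([139, 323], 9), ([85, 329], 75), ([61, 338], 159), ([118, 335], 35), ([127, 336], 13), ([108, 341], 24), ([147, 347], 143), ([120, 343], 34), ([164, 351], 113), ([58, 344], 7), ([131, 345], 17), ([187, 371], 224), ([155, 361], 12), ([162, 364], 34), ([175, 363], 17), ([169, 369], 10), ([208, 382], 18)]
```

```bash
python3 -m inch '[[[0,0,0],0,0.812],[[0,0,0],0,0.805],[[0,0,0],0,0.79],[[0,0,0],0,0.75],[[0,0,0],0,0.75]]';  python3 tilt.py; python3 -m inch '[[[0,0,0],0,0.6],[[0,0,0],0,0.55],[[0,0,12],0,0.5],[[0,0,30],0,0.5],[[0,0,40],0,0.5],[[0,0,40],0,0.5],[[0,0,0],0,0.4]]'; python3 - <<'E'
from h import *
wrist("w5")
E
```

```text
clock: 14.5
tcp_pos: [0.418, 0.334, 0.0439]
orientation: [-3.141, 0.001, 1.73]
force: [0.4, 0.9, 0.2]
width: 0.244
finger_force: 0.0
ball [182 181   6   6  26] [-15.5  -1.8]
steel [188 194  19  13 134] [-66.6 -27.7]
[0.418  0.334  0.0439] [ 0.019  0.003 -0.022] [0.4  0.88 0.19] 0.0 0.2444
clock: 15.25
tcp_pos: [0.4215, 0.3366, 0.1724]
orientation: [3.13, -0.007, 1.731]
force: [0.7, 0.8, -0.6]
width: 0.594
finger_force: 0.0
```

View pics/w5.png

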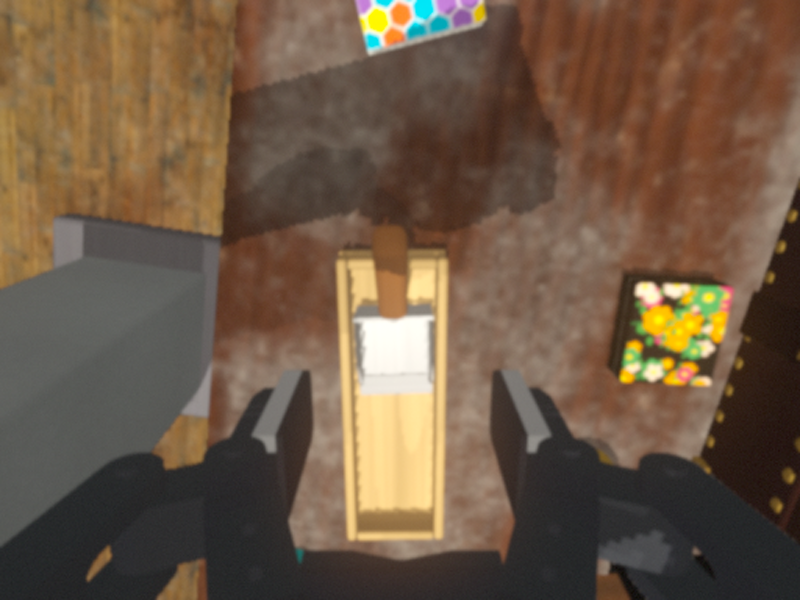

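The view shows the scoop level in the trough, with its bowl at (395,350) and handle at (390,270). On to the jar and lid, with numeric measurement from the wrist camera.

```bash
python3 -m inch '[[[5,-20,40],0,0.3],[[5,-45,20],0,0.3],[[5,-50,0],0,0.3],[[5,-50,0],0,0.3],[[5,-50,0],0,0.3],[[2,-50,0],0,0.3],[[0,-50,0],0,0.3],[[0,-50,0],0,0.3]]'; python3 -m inch '[[[0,-45,0],0,0.3],[[0,-40,0],0,0.3],[[0,-30,0],0,0.3],[[0,-15,0],0,0.3],[[0,0,0],0,0.3],[[0,0,0],0,0.3]]'
cat > fit.py <<'E'
from h import *
from scipy.optimize import minimize
def hsv(c): h=cv2.cvtColor(c["color"],cv2.COLOR_RGB2HSV).astype(int);return h[...,0],h[...,1],h[...,2]
def fit(c,M,x0,z,r,w):
    """centre of a horizontal disc of radius r at height z whose silhouette is mask M near x0"""
    p=proj(c,[*x0,z]).astype(int);K=np.zeros((384,512),np.uint8)
    sl=np.s_[max(0,p[1]-w):p[1]+w,max(0,p[0]-w):p[0]+w];K[sl]=M[sl]
    K=cv2.morphologyEx(K,cv2.MORPH_OPEN,np.ones((3,3)));k,l,st,_=cv2.connectedComponentsWithStats(K)
    i=1+np.argmax(st[1:,4]);cs,_=cv2.findContours((l==i).astype(np.uint8),0,1)
    q=cv2.convexHull(max(cs,key=len))[:,0]
    X=np.array([atz(c,uv*1.5625,z)[:2] for uv in q.astype(float)])
    A=np.c_[2*X,np.ones(len(X))];s=np.linalg.lstsq(A,(X**2).sum(1),rcond=None)[0]
    return p,st[i],s[:2].round(4),round(float(np.sqrt(s[2]+s[:2]@s[:2])),4)
E
python3 - <<'E'
from fit import *
from rig import manip
c=wrist("w6");print(manip.read_state()["tcp_pos"])
H,S,V=hsv(c)
for n,x0,z in(("jar",[.4505,-.023],.084),("lid",[.4477,-.1575],.017),("knob",[.4477,-.1575],.048)):
    p=proj(c,[*x0,z]);print(n,p.round(1),c["color"][int(p[1])][int(p[0])] if 0<=p[1]<384 else None)
    for d in range(-56,57,8): print(tuple(hsv(c)[k][min(383,int(p[1]))][min(511,int(p[0])+d)] for k in range(3)),end=" ")
    print()
E
```

```text
clock: 16.1
tcp_pos: [0.444, -0.0316, 0.2256]
orientation: [-3.14, -0.0, 1.731]
force: [1.4, -0.9, 0.4]
width: 0.701
finger_force: 0.0
clock: 16.7
tcp_pos: [0.4445, -0.1588, 0.2255]
orientation: [-3.14, -0.002, 1.731]
force: [0.1, -1.0, -0.4]
width: 0.699
finger_force: 0.0
[ 0.44473836 -0.15810376  0.22556336]
jar [294.6   0.7] [134  84  56]
(np.int64(16), np.int64(65), np.int64(90)) (np.int64(20), np.int64(34), np.int64(182)) (np.int64(20), np.int64(33), np.int64(184)) (np.int64(20), np.int64(27), np.int64(220)) (np.int64(20), np.int64(27), np.int64(220)) (np.int64(20), np.int64(27), np.int64(219)) (np.int64(10), np.int64(146), np.int64(129)) (np.int64(11), np.int64(148), np.int64(134)) (np.int64(15), np.int64(56), np.int64(167)) (np.int64(10), np.int64(164), np.int64(143)) (np.int64(10), np.int64(164), np.int64(134)) (np.int64(20), np.int64(36), np.int64(162)) (np.int64(20), np.int64(29), np.int64(222)) (np.int64(13), np.int64(83), np.int64(132)) (np.int64(11), np.int64(113), np.int64(115)) 
lid [260.6 158.7] [144  89  51]
(np.int64(11), np.int64(128), np.int64(98)) (np.int64(11), 
[... 619 characters left out ...]
 [260.9 165.4] [143  89  51]
(np.int64(10), np.int64(142), np.int64(95)) (np.int64(11), np.int64(147), np.int64(97)) (np.int64(11), np.int64(156), np.int64(98)) (np.int64(16), np.int64(145), np.int64(137)) (np.int64(19), np.int64(122), np.int64(221)) (np.int64(19), np.int64(120), np.int64(224)) (np.int64(13), np.int64(160), np.int64(143)) (np.int64(12), np.int64(164), np.int64(143)) (np.int64(17), np.int64(148), np.int64(167)) (np.int64(21), np.int64(107), np.int64(255)) (np.int64(20), np.int64(110), np.int64(254)) (np.int64(13), np.int64(159), np.int64(130)) (np.int64(11), np.int64(144), np.int64(108)) (np.int64(11), np.int64(137), np.int64(112)) (np.int64(10), np.int64(129), np.int64(125))
```

```bash
python3 -m inch '[[[0,25,0],0,0.3],[[0,30,0],0,0.3],[[0,15,0],0,0.3],[[0,0,0],0,0.3],[[0,0,0],0,0.3]]'
python3 - <<'E'
from fit import *
a=load("w6");b=wrist("w7")
for c in(a,b):
    H,S,V=hsv(c)
    W=(H>13)&(H<25)&(S>85)&(V>165)
    for z in(.017,): print("lid",fit(c,W,[.4477,-.1575],z,.033,50))
J=(S<60)&(V>120)
print("jar",fit(b,J,[.4505,-.023],.084,.028,75))
# lid-disc centre triangulated from both places
pc=[]
for c in(a,b):
    H,S,V=hsv(c);W=(H>13)&(H<25)&(S>85)&(V>165);s=fit(c,W,[.4477,-.1575],.017,.033,50)[2];pc.append((c,proj(c,[*s,.017])*1.5625))
print(tri(pc))
E
```

```text
clock: 17.25
tcp_pos: [0.445, -0.0891, 0.2261]
orientation: [-3.141, 0.0, 1.733]
force: [0.3, -0.1, -0.5]
width: 0.702
finger_force: 0.0
lid (array([260, 158]), array([ 228,  126,   64,   63, 2839], dtype=int32), array([ 0.4466, -0.1567]), 0.033)
lid (array([249, 220]), array([ 218,  190,   62,   58, 2487], dtype=int32), array([ 0.4463, -0.1568]), 0.0336)
jar (array([277,  96]), array([ 230,   49,   88,   91, 5148], dtype=int32), array([ 0.4474, -0.0226]), 0.0349)
(array([ 0.4464297 , -0.15659201,  0.01752885]), [0.00014957982942166487, 0.00014957982942157065])
```

```bash
cat >> fit.py <<'E'
def jarfit(c,x0,thr=60,vmin=120,w=75):
    H,S,V=hsv(c);M=((S<thr)&(V>vmin)).astype(np.uint8);p=proj(c,[*x0,.06]).astype(int);K=np.zeros_like(M)
    sl=np.s_[max(0,p[1]-w):p[1]+w,max(0,p[0]-w):p[0]+w];K[sl]=M[sl];k,l,st,_=cv2.connectedComponentsWithStats(K)
    cs,_=cv2.findContours((l==1+np.argmax(st[1:,4])).astype(np.uint8),0,2);m=np.zeros_like(M);cv2.drawContours(m,cs,-1,1,-1)
    a=np.linspace(0,2*np.pi,60)
    def f(v):
        r=np.zeros((384*4,512*4),np.uint8)
        for q in([(0.,.038),(.058,.038)],[(.058,.038),(.067,.028)],[(.067,.028),(.084,.028)]):
            P=np.array([proj(c,[v[0]+R*np.cos(t),v[1]+R*np.sin(t),z]) for z,R in q for t in a])*4+2
            cv2.fillConvexPoly(r,cv2.convexHull(P.astype(np.int32)),1)
        return np.abs(cv2.resize(r.astype(np.float32),(512,384),interpolation=cv2.INTER_AREA)-m).sum()/m.sum()
    r=minimize(f,x0,method="Nelder-Mead",options=dict(initial_simplex=np.array(x0)+np.array([[0,0],[.005,0],[0,.005]]),xatol=1e-4,fatol=1e-4))
    return r.x.round(4),round(r.fun,3)
E
python3 - <<'E'
from fit import *
print(jarfit(load("w7"),[.4495,-.0235]),jarfit(load("p_scene"),[.4495,-.0235],w=45),jarfit(load("p_top"),[.4495,-.0235],w=45))
E
python3 -m inch '[[[0,-20,-10],0,0.3],[[0,-30,-40],0,0.3],[[1,-18,-40],0,0.4],[[0,0,-40],0,0.5],[[0,0,-35],0,0.5],[[0,0,-20],0,0.5],[[0,0,0],0,0.5]]' 60
```

```text
(array([ 0.4488, -0.0231]), np.float64(0.015)) (array([ 0.4523, -0.0189]), np.float64(0.088)) (array([ 0.4516, -0.0244]), np.float64(0.044))
clock: 18.0
tcp_pos: [0.444, -0.1585, 0.0387]
orientation: [-3.136, -0.002, 1.729]
force: [-0.6, 0.8, -0.1]
width: 0.497
finger_force: 0.0
```

```bash
python3 -m inch '[[[0,0,0],0,0.5],[[0,0,0],0,0.5]]'; python3 -m inch '[[[0.5,0,-10],0,0.5],[[0,0,-6],0,0.5],[[0,0,0],0,0.5],[[0,0,0],0,1],[[0,0,0],0,1],[[0,0,0],0,1],[[0,0,0],0,1],[[0,0,0],0,1]]'
```

```text
clock: 18.2
tcp_pos: [0.447, -0.1586, 0.0423]
orientation: [3.139, 0.002, 1.73]
force: [0.1, -0.1, -0.0]
width: 0.498
finger_force: 0.0
clock: 19.0
tcp_pos: [0.4468, -0.1578, 0.0254]
orientation: [3.141, 0.0, 1.731]
force: [-0.4, 1.1, 2.5]
width: 0.184
finger_force: 58.5
```

```bash
python3 -m inch '[[[0,0,5],0,1],[[0,0,15],0,1],[[0,0,25],0,1],[[0,0,30],0,1],[[0,5,22],0,1],[[0.5,15,3],0,1],[[0.5,25,0],0,1],[[0.5,25,0],0,1]]' 70; python3 -m inch '[[[0.5,25,0],0,1],[[0,20,0],0,1],[[0,12,0],0,1],[[0,6.5,0],0,1],[[0,0,0],0,1],[[0,0,0],0,1],[[0,0,0],0,1]]'
python3 - <<'E'
from fit import *
from rig import manip
c=wrist("w8");s=manip.read_state();print(s["tcp_pos"],s["force"])
H,S,V=hsv(c);W=(H>13)&(H<25)&(S>85)&(V>150);x=s["tcp_pos"][:2]
print(fit(c,W,x,s["tcp_pos"][2]-.0254+.017,.033,70))
for n in("scene","top"):
    c=manip.capture(n);print(n,jarfit(c,[.4495,-.0235],w=45) if n=="scene" else "")
E
```

```text
clock: 19.8
tcp_pos: [0.4474, -0.0873, 0.1253]
orientation: [-3.141, -0.0, 1.729]
force: [0.3, 0.2, -2.3]
width: 0.188
finger_force: 68.4
clock: 20.5
tcp_pos: [0.4485, -0.0255, 0.1252]
orientation: [-3.142, 0.001, 1.729]
force: [-0.5, -0.2, -1.8]
width: 0.184
finger_force: 68.4
[ 0.44852696 -0.02541436  0.12515042] [ 0.14248257  1.1122589  -2.27393465]
(array([257, 245]), array([ 187,  175,  138,   85, 7572], dtype=int32), array([ 0.4471, -0.0224]), 0.0323)
scene (array([ 0.4521, -0.0192]), np.float64(0.314))
top
```

```bash
python3 -m inch '[[[0.4,0.7,-4],0,1],[[0,0,-6],0,1],[[0,0,-3],0,1],[[0,0,-2],0,1],[[0,0,0],0,1]]'; python3 -m inch '[[[0,0,-2],0,1],[[0,0,-2],0,1],[[0,0,0],0,1]]';  python3 -m inch '[[[0,0,-2],0,1],[[0,0,-2],0,1],[[0,0,0],0,1]]'
```

```text
clock: 21.15
tcp_pos: [0.4486, -0.0235, 0.1097]
orientation: [-3.141, -0.0, 1.731]
force: [1.3, -0.8, -2.1]
width: 0.18
finger_force: 68.4
clock: 21.45
tcp_pos: [0.4488, -0.0235, 0.1059]
orientation: [-3.141, -0.0, 1.731]
force: [0.0, 0.1, -2.2]
width: 0.179
finger_force: 68.4
clock: 21.75
tcp_pos: [0.4487, -0.0236, 0.1019]
orientation: [-3.141, -0.0, 1.731]
force: [0.5, 0.8, -1.2]
width: 0.181
finger_force: 68.4
```

```bash
python3 -m inch '[[[0,0,-1.5],0,1],[[0,0,-1],0,1],[[0,0,0],0,1],[[0,0,0],0,1]]'; python3 -m inch '[[[0,0,-1],0,1],[[0,0,-0.5],0,1],[[0,0,0],0,1],[[0,0,0],0,1]]'
```

```text
clock: 22.15
tcp_pos: [0.4489, -0.0236, 0.0996]
orientation: [-3.142, -0.0, 1.731]
force: [0.0, 0.3, -2.0]
width: 0.182
finger_force: 68.4
clock: 22.55
tcp_pos: [0.449, -0.0236, 0.0993]
orientation: [3.141, -0.001, 1.731]
force: [-2.1, 0.0, 10.2]
width: 0.186
finger_force: 69.7
```

```bash
python3 -m inch '[[[0,0,0.7],0,1],[[0,0,0],0,0.8],[[0,0,0],0,0.7],[[0,0,0],0,0.5],[[0,0,0],0,0.2],[[0,0,0],0,0],[[0,0,0],0,0],[[0,0,0],0,0]]'; python3 -m inch '[[[0,0,0],0,0],[[0,0.5,-12],0,0],[[0,0,-12],0,0],[[0,0,-8],0,0],[[0,0,0],0,0]]'; python3 -m inch '[[[0,0,-4],0,0],[[0,0,-3],0,0],[[0,0,0],0,0],[[0,0,0],0,0]]'
```

```text
clock: 23.35
tcp_pos: [0.4489, -0.0235, 0.0988]
orientation: [-3.142, -0.0, 1.731]
force: [-0.4, -0.8, 0.6]
width: 0.999
finger_force: 0.0
clock: 23.85
tcp_pos: [0.4482, -0.0231, 0.066]
orientation: [-3.139, -0.0, 1.731]
force: [0.4, 0.5, -1.4]
width: 0.999
finger_force: 0.0
clock: 24.25
tcp_pos: [0.4491, -0.0231, 0.06]
orientation: [3.141, 0.0, 1.731]
force: [-0.3, -0.0, 0.7]
width: 0.999
finger_force: 0.0
```

```bash
python3 -m inch '[[[0,0,0],0,0.15],[[0,0,0],0,0.2],[[0,0,0],0,0.25],[[0,0,0],0,1],[[0,0,0],0,1],[[0,0,0],0,1],[[0,0,0],0,1]]' 25
```

```text
clock: 24.95
tcp_pos: [0.449, -0.023, 0.0602]
orientation: [3.141, -0.0, 1.731]
force: [-1.2, -0.6, 6.1]
width: 0.768
finger_force: 26.9
```

```bash
python3 -m inch '[[[0,0,1],0,1],[[0,0,2],0,1],[[0,0,3],0,1],[[0,0,5],0,1],[[0,0,7],0,1],[[0,0,8],0,1],[[0,0,10],0,1],[[0,0,10],0,1]]' 35;python3 -m inch '[[[0,0,10],0,1],[[0,0,10],0,1],[[0,0,8],0,1],[[0,0,4],0,1],[[0,0,2],0,1],[[0,0,0],0,1],[[0,0,0],0,1],[[0,0,0],0,1]]'
python3 - <<'E'
from fit import *
from rig import manip
cs={n:manip.capture(n) for n in("scene","top")};s=manip.read_state();T=s["tcp_pos"];print(T,s["force"].round(1))
c=cs["scene"];H,S,V=hsv(c)
W=(H>13)&(H<25)&(S>85)&(V>130);K=W.astype(np.uint8);k,l,st,ce=cv2.connectedComponentsWithStats(K)
for z in(.085,.15,.16):print("lid exp z",z,proj(c,[T[0],T[1],z]).round(0))
q=proj(c,[T[0],T[1],.12])
for i in range(1,k):
    if st[i,4]>15 and np.linalg.norm(ce[i]-q)<60:print("wood",st[i],ce[i].round(0))
# colours down the jar axis: held lid, knob, brass flange, jar
for z in np.arange(.17,.055,-.006):
    p=proj(c,[T[0],T[1],z]).round().astype(int);print(round(z,3),p,c["color"][p[1],p[0]])
print(jarfit(c,[.4495,-.0235],w=45))
E
```

```text
clock: 25.75
tcp_pos: [0.449, -0.023, 0.1068]
orientation: [3.141, 0.0, 1.731]
force: [0.7, 0.7, -1.5]
width: 0.766
finger_force: 38.8
clock: 26.55
tcp_pos: [0.4486, -0.023, 0.1394]
orientation: [-3.141, -0.0, 1.731]
force: [0.5, 0.9, -0.8]
width: 0.764
finger_force: 38.8
[ 0.44871472 -0.02307742  0.13948566] [ 0.  -0.2 -0.6]
lid exp z 0.085 [263. 236.]
lid exp z 0.15 [264. 210.]
lid exp z 0.16 [264. 206.]
wood [229 167  17   8  57] [237. 172.]
wood [171 182  64  47 632] [207. 210.]
wood [255 189  26  29 457] [267. 205.]
wood [290 220   7   7  26] [293. 224.]
wood [250 228  29  18 324] [264. 237.]
0.17 [264 201] [135 101  79]
0.164 [264 204] [124  95  73]
0.158 [264 206] [178 125  62]
0.152 [264 209] [243 193  99]
0.146 [264 211] [252 201 100]
0.14 [264 214] [144 100  50]
0.134 [263 216] [151 107  56]
0.128 [263 219] [118  71  47]
0.122 [263 221] [66 33 19]
0.116 [263 224] [66 33 15]
0.11 [263 226] [57 26 14]
0.104 [263 228] [55 28 17]
0.098 [263 231] [58 26 17]
0.092 [263 233] [61 31 15]
0.086 [263 235] [150  96  24]
0.08 [263 238] [160 105  23]
0.074 [263 240] [124  82  22]
0.068 [263 242] [219 143  38]
0.062 [263 245] [179 108   3]
0.056 [263 247] [158 148 128]
(array([ 0.4521, -0.0192]), np.float64(0.457))
```

```bash
python3 - <<'E'
from h import *
from rig import manip
c=load("scene");a=np.linspace(0,6.283,60)
P=np.array([proj(c,[.4505+.029*np.cos(t),-.0215+.029*np.sin(t),z]) for t in a for z in(.084,.087)])
print(P.min(0),P.max(0))
s=manip.read_state();print(s["clock"],s["joint_vel"].round(3).tolist(),s["finger_force"],s["orientation"].round(4))
print(manip.close_job())
E
```

```text
[249.5862156  225.88632752] [277.73511391 244.42572617]
26.65 [-0.0, -0.002, 0.001, -0.002, 0.0, -0.001, -0.001] 38.783791054738685 [-3.1408e+00 -1.0000e-04  1.7308e+00]
the job is handed in; nothing more can be done
None
```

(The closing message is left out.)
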